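Start the flange nut on the bench stud

ROBOT

A 6-joint arm with a two-finger parallel gripper is mounted at the origin on a cart in front of the work surface, level with it; the furniture and walls round the work are solid. World frame = base frame: x ahead of the robot, y to its left, z up, the work surface at z = 0. Lengths are in mm, angles in rad, forces in N, time in s.
With the tool pointing down it reaches from about 350 to 875 mm from the base axis. Payload 4.2 kg.
Tool frame: the origin (TCP) lies between the finger pads; the fingertips stand 11 mm ahead of it and the grasp point (between the pads) lies 8 mm behind it; z points along the fingers, y is the direction in which the jaws open and shut (so a half turn about z gives the same grasp; the last joint's range is limited). The gripper opens to 85 mm and grips with 20 to 120 N. Pads are 22 mm wide; open, the fingers measure 114 mm over their backs; the gripper's body (76 mm by 85 mm) begins 54 mm behind the grasp point. The pads swing forward as they close: fully open they stand 13 mm farther back than shut.
Start: joints at [-0.982, 0.385, 0.008, 0, -1.194, -0.259], TCP at [202.424, -591.29, 242.312] pointing down, gripper open.
Joint ranges: [-3.14, 3.14], [-1.21, 2.06], [-1.07, 1.41], [-3.16, 2.05], [-2.99, -0.16], [-3.1, 3.1]. Speed limits (rad/s): [2.79, 2.79, 3.14, 3.14, 3.14, 3.14].

INTERFACE

Orientations are given as a unit quaternion [x, y, z, w].
In Python, from bench import * gives the robot as it stands.
- The arm moves only by the tool servo_tool, never from a script. Its argument "rows" is a list of rows, each a list of 7 numbers: the opening, from 0 (shut) to 1 (fully open), then the shift along the tool's x, y, z in cm, then the turn, a rotation vector about the tool's x, y, z in degrees. A call has 1 to 12 rows; each row shifts and turns the commanded pose from where the row before left it, along the tool's axes as they then stand; what a row does not reach is not made up. A row lasts 1/10 s, in which the tool goes at most 50 mm and 8.59 degrees, less where a joint would pass 70% of its speed; a pose out of reach is approached as far as the arm can. A call is refused whole if a number of a shift passes 5 or a number of a turn 8.59, either way. A call with a gripper value outside its range is refused whole. The fingers move at their own pace and stop on an object; the grip force is fixed at half the most. Time passes only in rows, so rows that do not move let the fingers close. It gives the time, the measured TCP pose, the force and the opening at its end, in the units of the state.
- read_state(): the state, without advancing time (a new reading comes with each control period).
- get_image(name): name is "scene" or "side" or "wrist"; returns a dict with "image" (384x512x3 uint8, red, green, blue), "mtx" (3x3 intrinsics, pixels), "extrinsics" (4x4, takes a point from camera to world coordinates). Camera axes: x right, y up, looking along -z (the intrinsics and any distortion apply to the point x, -y, -z); pixel columns grow to the right and rows downward; lengths in mm; the calibration is good to about 2 mm. A picture is of the moment at which its call begins. There is no depth.
- job_done(): hands the job in, once; it reports no verdict.
The state is a dict: "clock": time; "joints": joint angles; "joint_vel": joint speeds; "joint_efforts": joint torques, N m; "position": TCP position; "ee_rot": TCP orientation; "contact_force": force on the tool from outside, world axes, zero at the start; "wrist_torque": the same for the moment, N m; "gripper_width": finger opening in mm.
Only numpy, scipy, OpenCV 4.12 (cv2) and the standard library are available. Lean on these libraries where they do the work, as an engineer would, in place of code of your own. Each camera call takes 0.05 s, during which the arm holds its last target. There are 200 camera calls.

TASK

Start the flange nut on the upright stud: set it over the stud's tip, flange down, so that it first rests on the four thread ends with its inner lugs clear of the gaps between them, then back it off (turn it anticlockwise seen from above) until it drops into the gaps. Let go and leave it sitting level and fully dropped in; leave the plain nut where it lies.

Things in the scene. Friction and masses are not known exactly. Their poses are not given: they have to be found in the camera images.
- flange_nut_center (a point): Centre of the loose steel flange nut: 34 mm high, hexagon 50 mm across flats (+x is square to a flat) on a flange 68 mm wide, 5 mm thick, flange down. z up. Bore 36 mm; inside it four lugs point inward at +x, +y, -x, -y (each 14 degrees wide, 24 mm between opposite ones, undersides 8 mm above the nut's underside); a dark line on top marks each. 0.25 kg.
- plain_nut_center (a point): Centre of the loose plain steel hex nut, 40 mm across flats, 30 mm high, no flange: the wrong nut, to be left alone. The nuts may lie in either place.
- stud: Fixed stud; origin on the bench at its axis, z up. Round grey base 100 mm wide, 10 mm thick. Shank 32 mm wide up to z = 30 mm; guide tip 20 mm wide to 52 mm, tapering to 8 mm at 62 mm. Round it four thread ends 32 mm across. The gaps between them lie at +x, +y, -x, -y, each +-22 degrees wide, floor at 30 mm; a dark line on the base marks each. A nut dropped in has its centre at 39 mm.
- thread_ends (a point): Point on the stud's axis at the height of the thread ends' flats (40 mm), axes as the stud. Clockwise of each gap: a flat from 22 to 58 degrees off the gap's middle, then a stop 5 mm higher to 68. Nut lugs set 25 to 45 degrees clockwise of the gaps rest on the flats (nut centre 49 mm above the bench); backed off to the gaps (+-15 degrees) the nut sinks 10 mm when let go or lightly pressed.
There are look-alikes about, which are no part of the job. What is shaped like the part that bears flange_nut_center but purple or turquoise is not meant.

How it is judged (in metres and radians):
On the way:
1. the flange nut rests over the stud on the thread ends, its lugs at least 17 degrees from the gaps (horizontal distance between flange_nut_center and stud below 0.006 m and z of flange_nut_center in the frame of stud between 0.0465 and 0.0515 m and angle between the x axis of flange_nut_center and the x axis of stud, either way round between 0.3 and 1.27 rad and angle between flange_nut_center's own z axis and vertical below 0.17 rad), for 0.2 s.
At the end, for the whole second after the job is handed in: The flange nut sits over the stud, dropped in (its centre 39 mm above the stud's origin, within 3 mm), within 6 mm of the stud's axis, within 7 degrees of level, and at rest; the plain nut is within 30 mm of where it lay (horizontal distance between flange_nut_center and stud below 0.006 m and z of flange_nut_center in the frame of stud between 0.036 and 0.042 m and angle between flange_nut_center's own z axis and vertical below 0.12 rad and linear speed of flange_nut below 0.02 m/s and distance of plain_nut_center from where it was at the start of the episode below 0.03 m); the robot touches nothing.
It fails at once if the plain nut is moved by more than 30 mm (distance of plain_nut_center from where it was at the start of the episode above 0.03 m).
It also fails if it takes over 45 s, if anything falls off the work surface, if the arm or the gripper's body presses on something with over 40 N, if the wrist force passes 120 N, or if a joint passes its speed limit or range.

## Working session

There is one attempt and no reset: what is moved stays moved. The work goes in short steps, Python scripts to look and compute and a tool call to move; the robot and the scene stay as the last step left them, time stands still between calls to the robot, and variables do not carry over. Pictures are saved under pics/ and viewed, about 8 in all and at most 12, crops included, and the job is handed in when it is done.

Besides the shell and the picture viewer there is one more tool, called after ">>>" as name([rows], argument=value, ...), one row to a line, values as JSON. servo_tool: Moves the arm, as the interface text tells. Its arguments: {"type":"object","properties":{"rows":{"type":"array","items":{"type":"array","items":{"type":"number"}}}},"required":["rows"]}

```bash
mkdir -p pics; cat > h.py <<'E'
from bench import *
import numpy as np, cv2
from scipy.spatial.transform import Rotation as R
def save(n,f,crop=None,s=1):
    d=get_image(n); im=d["image"]
    if crop: im=im[crop[1]:crop[3],crop[0]:crop[2]]
    cv2.imwrite("pics/"+f,cv2.resize(im[:,:,::-1],None,fx=s,fy=s,interpolation=cv2.INTER_CUBIC)); return d
def ray(d,u,v,z):
    K=np.array(d["mtx"]);E=np.array(d["extrinsics"])
    p=np.linalg.inv(K)@[u,v,1]; w=E[:3,:3]@[p[0],-p[1],-p[2]]; o=E[:3,3]
    return o+w*(z-o[2])/w[2]
def proj(d,P):
    K=np.array(d["mtx"]);E=np.array(d["extrinsics"])
    c=E[:3,:3].T@(np.array(P)-E[:3,3]); q=K@[c[0],-c[1],-c[2]]; return q[:2]/q[2]
E
python3 - <<'E'
from h import *
import pickle
a=save("scene","a.png"); b=save("side","b.png"); c=save("wrist","w0.png")
pickle.dump((a,b,c),open("d0.pkl","wb"))
ims=[cv2.imread("pics/"+f) for f in("a.png","b.png")]
cv2.imwrite("pics/ab.png",cv2.resize(np.vstack(ims),(400,600)))
for d in(a,b,c): print(np.round(d["extrinsics"],2).tolist(),np.round(d["mtx"],1).tolist(),[k for k in d])
print(read_state())
E
```

```text
[[0.51, 0.34, -0.79, -256.74], [-0.86, 0.23, -0.46, -596.86], [0.02, 0.91, 0.41, 467.88], [0.0, 0.0, 0.0, 1.0]] [[371.1, 0.0, 253.7], [0.0, 371.1, 190.6], [0.0, 0.0, 1.0]] ['image', 'mtx', 'extrinsics']
[[1.0, -0.01, -0.02, 552.26], [-0.01, 0.6, -0.8, -1008.02], [0.02, 0.8, 0.6, 718.77], [0.0, 0.0, 0.0, 1.0]] [[453.6, 0.0, 248.9], [0.0, 453.6, 189.3], [0.0, 0.0, 1.0]] ['image', 'mtx', 'extrinsics']
[[-0.32, -0.9, -0.29, 127.07], [0.95, -0.31, -0.1, -615.77], [0.0, -0.31, 0.95, 372.39], [0.0, 0.0, 0.0, 1.0]] [[317.1, 0.0, 260.4], [0.0, 317.1, 195.6], [0.0, 0.0, 1.0]] ['image', 'mtx', 'extrinsics']
{'clock': 0.15, 'joints': array([-9.82416676e-01,  3.85405963e-01,  6.93588929e-03, -3.41265661e-04,
       -1.19404192e+00, -2.58575893e-01]), 'joint_vel': array([ 0.00230683, -0.0019768 ,  0.00362849,  0.00171737, -0.00104937,
        0.00051406]), 'joint_efforts': array([-5.02827479e-04, -3.92678297e+01,  1.88581985e+01,  4.18858498e+00,
       -3.38617407e-03,  3.03528914e-06]), 'position': array([ 202.26680549, -590.90927986,  241.45724387]), 'ee_rot': array([-1.64093420e-01,  9.86444417e-01,  8.47236083e-04, -2.07912195e-04]), 'contact_force': array([-0.08261279,  0.35092936, -0.3767438 ]), 'wrist_torque': array([ 0.00795147,  0.00745133, -0.05035249]), 'gripper_width': 85.75459254548623}
```

View pics/a.png

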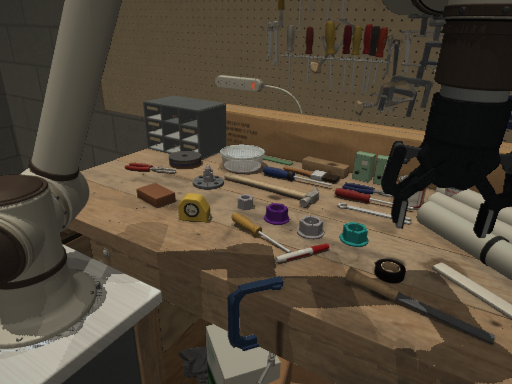

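View pics/b.png

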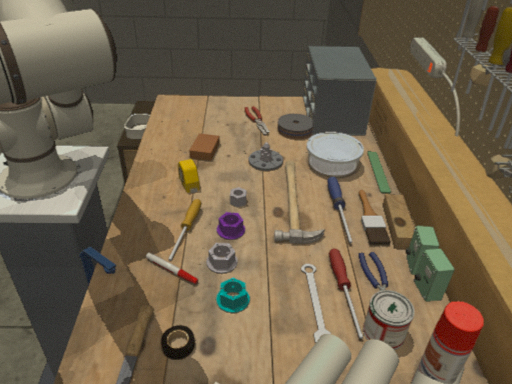

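Side view: the steel flange nut is at (222,257). Candidates for confusion are the purple look-alike (230,225), the turquoise look-alike (233,295) and the plain nut (238,197). The stud is at (266,160). I choose (222,257), grey with a flange, and check it in a crop.

```bash
python3 - <<'E'
from h import *
import pickle
a,b,c=pickle.load(open("d0.pkl","rb"))
im=b["image"][:,:,::-1]
x=cv2.resize(im[235:285,190:265],None,fx=8,fy=8,interpolation=cv2.INTER_CUBIC)[:400]
y=cv2.resize(im[140:180,238:298],None,fx=6.67,fy=6.67,interpolation=cv2.INTER_CUBIC)
y=cv2.copyMakeBorder(y,0,400-y.shape[0],0,0,0) if y.shape[0]<400 else y[:400]
o=np.hstack([x,y]); cv2.imwrite("pics/c.png",cv2.resize(o,(800,int(400*800/o.shape[1])))); print(o.shape,x.shape)
for n,d,u,v,z in [("nut b",b,222,251,34),("nut a",a,311,221,34),("stud b",b,266,163,10),("stud tip b",b,266,149,62),("stud a",a,208,182,10),("plain b",b,239,196,15),("plain a",a,245,202,15)]: print(n,ray(d,u,v,z).round(1))
E
```

```text
(400, 1000, 3) (400, 600, 3)
nut b [ 512. -316.   34.]
nut a [ 503.7 -314.4   34. ]
stud b [619.9  60.1  10. ]
stud tip b [617.3  50.9  62. ]
stud a [605.   78.2  10. ]
plain b [ 545.6 -100.    15. ]
plain a [ 538.  -102.6   15. ]
```

View pics/c.png

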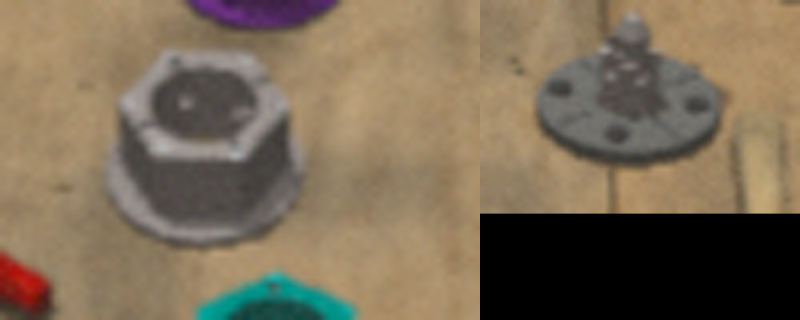

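The nut stands upright, flange down, with its lug lines visible. The stud has four dark lines on its base. Next I move above the nut for a close look.

>>> servo_tool([
  [1,-3.8,1.6,0.9,0,0,0],
  [1,-3.8,1.6,0.9,0,0,0],
  [1,-3.8,1.6,0.9,0,0,0],
  [1,-3.8,1.6,0.9,0,0,0],
  [1,-3.8,1.6,0.9,0,0,0],
  [1,-3.8,1.6,0.9,0,0,0],
  [1,-3.8,1.6,0.9,0,0,0],
  [1,-3.8,1.6,0.9,0,0,0],
  [1,-3.8,1.6,0.9,0,0,0],
  [1,-3.8,1.6,0.9,0,0,0],
  [1,0,0,0,0,0,0],
  [1,0,0,0,0,0,0],
])

```text
clock: 1.35
position: [510.4, -315.9, 151.6]
ee_rot: [-0.165, 0.986, 0.0, -0.001]
contact_force: [0.0, -0.1, 0.4]
gripper_width: 85.4
```

```bash
python3 - <<'E'
from h import *
import pickle
d=save("wrist","w1.png",s=1.5)
pickle.dump(d,open("w1.pkl","wb"))
s=read_state();print(s["clock"],s["position"],R.from_quat(s["ee_rot"]).as_matrix().round(3),proj(d,[508,-315,34]))
E
```

```text
1.4 [ 509.90739886 -316.67162444  151.98124544] [[-0.946 -0.324 -0.001]
 [-0.324  0.946  0.   ]
 [ 0.001  0.001 -1.   ]] [261.17782317 192.34089655]
```

View pics/w1.png

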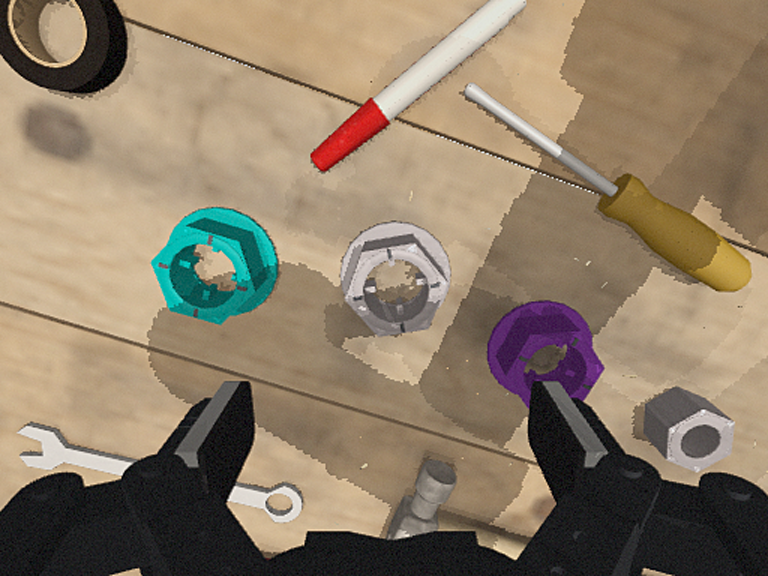

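```bash
python3 - <<'E'
from h import *
import pickle
d=pickle.load(open("w1.pkl","rb")); im=d["image"][:,:,::-1]
cv2.imwrite("pics/w1c.png",cv2.resize(im[140:232,220:308],None,fx=6.5,fy=6.5,interpolation=cv2.INTER_CUBIC))
E
```

```text
(no output)
```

View pics/w1c.png

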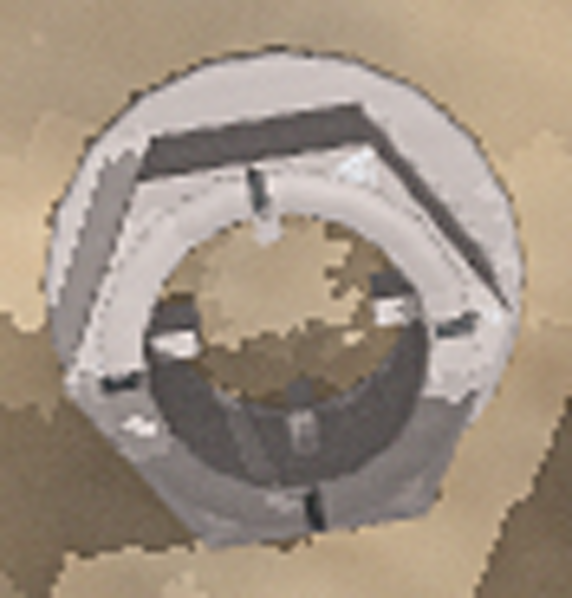

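The steel nut's marks are in the crop at top (258,188), right (457,325), bottom (315,510) and left (122,382). The top and bottom marks sit mid-flat, so they lie on its ±x axis.

```bash
python3 - <<'E'
from h import *
import pickle
d=pickle.load(open("w1.pkl","rb"))
f=lambda p: ray(d,220+(p[0]+.5)/6.5-.5,140+(p[1]+.5)/6.5-.5,34)[:2]
m=[f(p) for p in[(258,188),(457,325),(315,510),(122,382)]]
v=[f(p) for p in[(140,180),(370,150),(510,312),(435,512),(208,545),(70,380)]]
print(np.mean(m,0),np.mean(v,0))
ang=lambda a:np.degrees(np.arctan2(a[1],a[0]))
print(ang(m[0]-m[2]),ang(m[1]-m[3]),[np.hypot(*(v[i]-v[i+3])) for i in range(3)],[ang(v[i]-v[i+3]) for i in range(3)])
# stud lines etc
s=read_state();print(s["position"],s["joints"].round(3))
E
```

```text
[ 508.57235683 -312.44861266] [ 508.11960146 -312.48562971]
-151.21588849196408 119.13344434971187 [np.float64(57.76303504785049), np.float64(56.15397778777243), np.float64(56.29627124497857)] [np.float64(-120.56290780376008), np.float64(177.8136670491195), np.float64(118.21093675157799)]
[ 509.90739886 -316.67162444  151.98124544] [-0.286  0.42  -0.179  0.    -0.973 -0.954]
```

The nut's top centre is about (508.4, -312.5) with its x axis at yaw 28.8° (mod 90). The measured corner width of 57 mm matches 57.7. I'll grip across the flats with the jaw at yaw 148.8°, clear of the purple and turquoise parts. That means turning +40° in the world, so -40° about tool z.

>>> servo_tool([
  [1,0,0,0.6,0,0,-8.0],
  [1,0,0,0.6,0,0,-8.0],
  [1,0,0,0.6,0,0,-8.0],
  [1,0,0,0.6,0,0,-8.0],
  [1,0,0,0.6,0,0,-8.0],
  [1,-0.28,0.35,0.6,0,0,0],
  [1,0,0,0.6,0,0,0],
  [1,0,0,0,0,0,0],
  [1,0,0,0,0,0,0],
])

```text
clock: 2.3
position: [508.4, -312.9, 110.4]
ee_rot: [-0.491, 0.871, -0.0, -0.0]
contact_force: [-0.6, 0.2, 0.0]
gripper_width: 85.3
```

```bash
python3 - <<'E'
from h import *
s=read_state();M=R.from_quat(s["ee_rot"]).as_matrix()
print(s["position"],np.degrees(np.arctan2(M[1,1],M[0,1])),s["joints"].round(2),(M.T@(np.array([508.4,-312.5,17])-s["position"])).round(1))
E
```

```text
[ 508.44896637 -312.88545656  110.38965367] 148.8163772367452 [-0.28  0.46 -0.23  0.   -0.88 -0.26] [-0.3  0.2 93.4]
```

>>> servo_tool([
  [1,0,0,2,0,0,0],
  [1,0,0,2,0,0,0],
  [1,0,0,2,0,0,0],
  [1,0,0,1.5,0,0,0],
  [1,0,0,1.0,0,0,0],
  [1,0,0,0.8,0,0,0],
  [1,0,0,0,0,0,0],
  [0,0,0,0,0,0,0],
  [0,0,0,0,0,0,0],
  [0,0,0,0,0,0,0],
  [0,0,0,0,0,0,0],
  [0,0,0,0,0,0,0],
])

```text
clock: 3.5
position: [509.5, -312.9, 18.6]
ee_rot: [-0.492, 0.871, -0.001, 0.001]
contact_force: [1.0, 0.2, 5.8]
gripper_width: 48.7
```

>>> servo_tool([
  [0,0,0,0,0,0,0],
  [0,0,0,0,0,0,0],
  [0,0,0,0,0,0,0],
])

```text
clock: 3.8
position: [509.5, -312.9, 18.6]
ee_rot: [-0.492, 0.871, -0.001, 0.001]
contact_force: [0.5, 1.0, 6.2]
gripper_width: 48.6
```

>>> servo_tool([
  [0,0,0,-1,0,0,0],
  [0,0,0,-2,0,0,0],
  [0,0,0,-3,0,0,0],
  [0,0,0,-3,0,0,0],
  [0,0,0,-2.2,0,0,0],
  [0,-2,0.5,0,0,0,0],
  [0,-3.4,0.8,0,0,0,0],
])

```text
clock: 4.5
position: [524.6, -260.3, 130.1]
ee_rot: [-0.49, 0.872, -0.0, 0.0]
contact_force: [0.5, 0.8, -2.0]
gripper_width: 48.7
```

>>> servo_tool([
  [0,-4,1,0,0,0,0],
  [0,-4,1,0,0,0,0],
  [0,-4,1,0,0,0,0],
  [0,-4,1,0,0,0,0],
  [0,-4,1,0,0,0,0],
  [0,-4,1,0,0,0,0],
  [0,-4,1,0,0,0,0],
  [0,-4,1,0,0,0,0],
  [0,-4,1,0,0,0,0],
  [0,-2,0.2,0,0,0,0],
  [0,0,0,0,0,0,0],
  [0,0,0,0,0,0,0],
])

```text
clock: 5.7
position: [642.0, 113.2, 128.6]
ee_rot: [-0.492, 0.871, 0.0, -0.001]
contact_force: [0.0, -0.9, -1.9]
gripper_width: 48.9
```

```bash
python3 - <<'E'
from h import *
import pickle
d=save("wrist","w2.png",s=1.5)
pickle.dump((d,read_state()),open("w2.pkl","wb"))
s=read_state();M=R.from_quat(s["ee_rot"]).as_matrix()
print(s["clock"],s["position"],s["gripper_width"],np.degrees(np.arctan2(M[1,1],M[0,1])),M[:,2],proj(d,[615,62,10])*1.5,s["joints"])
E
```

```text
5.75 [641.89431998 112.49854441 128.76793947] 48.83544199227039 148.85919952903998 [-2.07014378e-03 -4.77760035e-04 -9.99997743e-01] [381.54593335 182.92843233] [ 4.21051550e-01  5.22496555e-01 -6.72836677e-02 -4.92751184e-04
 -9.83100769e-01 -9.64286291e-01]
```

View pics/w2.png

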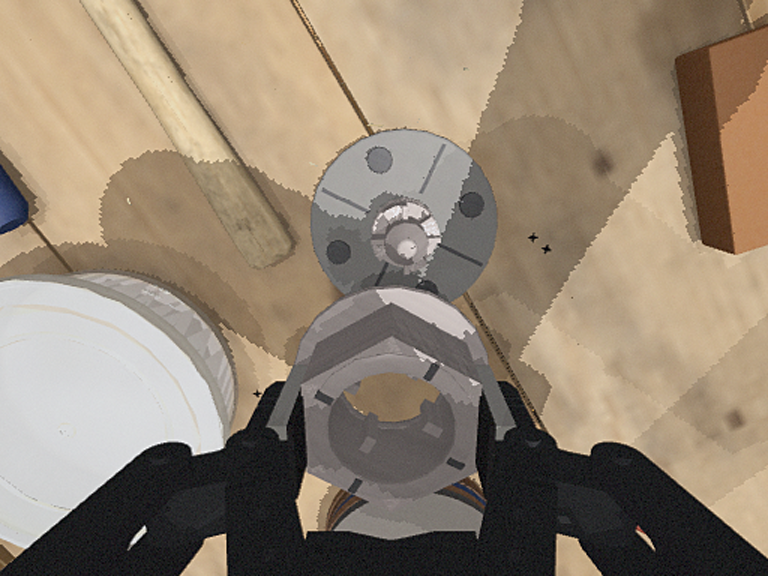

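```bash
python3 - <<'E'
from h import *
import pickle
d,s=pickle.load(open("w2.pkl","rb"))
f=lambda p,z: ray(d,(p[0]+.5)/1.5-.5,(p[1]+.5)/1.5-.5,z)[:2]
ang=lambda a:np.degrees(np.arctan2(a[1],a[0]))
L=[[f(p,10) for p in l] for l in [[(322,190),(363,208)],[(443,247),(482,263)],[(445,145),(420,192)],[(388,265),(375,290)]]]
print([ang(l[1]-l[0]) for l in L],ang(L[1][1]-L[0][0]),ang(L[3][1]-L[2][0]))
a,b=L[0][0],L[1][1];c,e=L[2][0],L[3][1]
t=np.linalg.solve(np.c_[b-a,-(e-c)],c-a);C=a+t[0]*(b-a);print("lines centre",C)
print("tip",f((406,247),62))
im=d["image"]
# rim: fit circle to hand rim points
P=np.array([f(p,10) for p in[(407,128),(312,213),(497,210),(350,150),(465,150),(328,260),(483,260)]])
x=np.linalg.lstsq(np.c_[2*P,np.ones(len(P))],(P**2).sum(1),rcond=None)[0];print("rim",x[:2],np.sqrt(x[2]+x[0]**2+x[1]**2))
zt=s["position"][2]-1.6+17
m=[f(p,zt) for p in[(323,396),(430,372),(455,463),(350,488)]]
print("nut",np.mean(m,0),ang(m[0]-m[2]),ang(m[1]-m[3]),np.hypot(*(m[0]-m[2])),np.hypot(*(m[1]-m[3])),s["position"])
cv2.imwrite("pics/w2c.png",cv2.resize(im[80:205,200:340,::-1],None,fx=4.5,fy=4.5,interpolation=cv2.INTER_CUBIC))
E
```

```text
[np.float64(125.21171143330612), np.float64(126.53876147335211), np.float64(31.339653204160708), np.float64(32.061711442475136)] 124.37276711243548 33.706192146408014
lines centre [616.52366412  88.0021119 ]
tip [616.98548866  86.66497564]
rim [614.96693691  85.72555706] 47.2234376290031
nut [640.96589974 113.19558885] -61.49258519517164 -151.91754549142428 42.97465467063395 43.93908714888429 [641.89431998 112.49854441 128.76793947]
```

View pics/w2c.png

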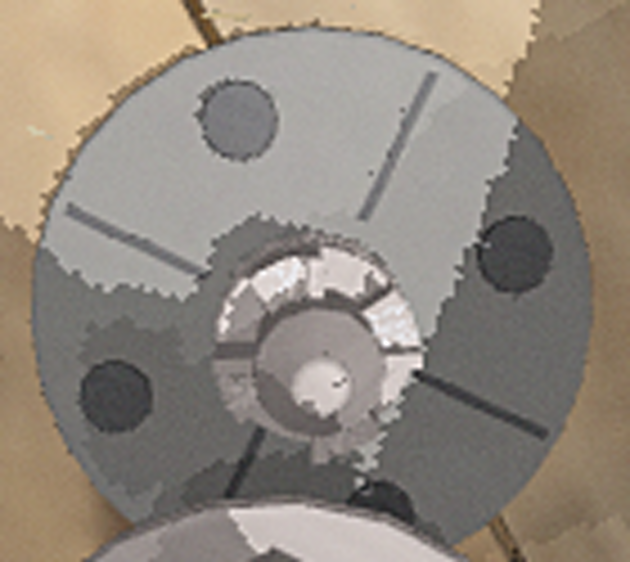

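```bash
python3 - <<'E'
from h import *
import pickle
d,s=pickle.load(open("w2.pkl","rb"))
f=lambda p,z: ray(d,200+(p[0]+.5)/4.5-.5,80+(p[1]+.5)/4.5-.5,z)[:2]
ang=lambda a:np.degrees(np.arctan2(a[1],a[0]))
a,b,c,e=[f(p,10) for p in[(68,208),(546,436),(433,75),(230,495)]]
t=np.linalg.solve(np.c_[b-a,-(e-c)],c-a);print("lines",a+t[0]*(b-a),ang(b-a),ang(e-c))
print([ang(f(q,10)-f(p,10)) for p,q in[((68,208),(205,275)),((417,373),(546,436)),((433,75),(362,218)),((262,432),(230,495))]])
print("tip",f((322,387),62), "holes",(f((514,254),10)+f((116,396),10))/2)
P=np.array([f(p,10) for p in[(34,290),(592,290),(315,28),(130,95),(500,90),(50,400),(575,400),(90,460)]])
x=np.linalg.lstsq(np.c_[2*P,np.ones(len(P))],(P**2).sum(1),rcond=None)[0];print("rim",x[:2],np.sqrt(x[2]+x[0]**2+x[1]**2))
E
```

```text
lines [617.06447744  87.66891944] 123.39246109760994 33.64314053895681
[np.float64(122.81951367670914), np.float64(122.87801460622795), np.float64(33.00012568757848), np.float64(32.54884349365162)]
tip [616.98761311  87.50300227] holes [617.26078057  87.86328684]
rim [616.19877241  86.887567  ] 48.83088845413241
```

>>> servo_tool([
  [0,-0.9,-1.1,0,0,0,0],
  [0,-0.9,-1.1,0,0,0,0],
  [0,0,0,0,0,0,7.6],
  [0,0,0,0,0,0,7.6],
  [0,0,0,0,0,0,7.6],
  [0,0,0,0,0,0,7.6],
  [0,0,0,0,0,0,0],
  [0,0,0,0,0,0,0],
  [0,0,0,0,0,0,0],
])

```text
clock: 6.65
position: [670.8, 116.6, 129.4]
ee_rot: [-0.247, 0.969, 0.0, -0.0]
contact_force: [-0.1, -0.3, -2.2]
gripper_width: 48.6
```

```bash
python3 - <<'E'
from h import *
import pickle
d=get_image("wrist");s=read_state();pickle.dump((d,s),open("w3.pkl","wb"))
M=R.from_quat(s["ee_rot"]).as_matrix()
print(s["clock"],s["position"],np.degrees(np.arctan2(M[1,1],M[0,1])),proj(d,[617,87.6,10]))
cv2.imwrite("pics/w3.png",cv2.resize(d["image"][75:345,180:350,::-1],None,fx=3.5*600/945*.99,fy=3.5*600/945*.99,interpolation=cv2.INTER_CUBIC))
cv2.imwrite("pics/w3.png",cv2.resize(d["image"][70:340,170:370,::-1],None,fx=2.2,fy=2.2,interpolation=cv2.INTER_CUBIC))
b=pickle.load(open("d0.pkl","rb"))[1]; print(proj(b,[617,87.6,10]),proj(b,[508.4,-312.5,34]))
E
```

```text
6.7 [670.86972938 116.78420745 129.38117864] 118.54599843501727 [259.44162234 117.88355224]
[264.67095462 157.6680808 ] [220.36166773 249.81431491]
```

View pics/w3.png

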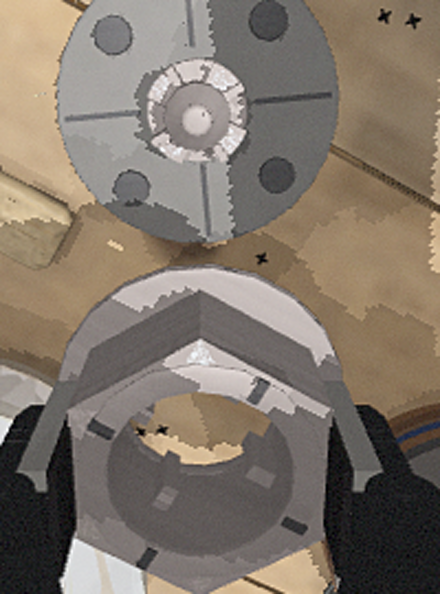

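```bash
python3 - <<'E'
from h import *
import pickle
d,s=pickle.load(open("w3.pkl","rb"))
f=lambda p,z: ray(d,170+(p[0]+.5)/2.2-.5,70+(p[1]+.5)/2.2-.5,z)[:2]
ang=lambda a:np.degrees(np.arctan2(a[1],a[0]))
a,b,c,e=[f(p,10) for p in[(66,119),(331,95),(188,0),(208,233)]]
t=np.linalg.solve(np.c_[b-a,-(e-c)],c-a);print("lines",a+t[0]*(b-a),ang(b-a),ang(e-c))
print("tip",f((197,120),62),"holes",np.mean([f(p,10) for p in[(113,35),(268,20),(131,188),(277,175)]],0))
m=[f(p,s["position"][2]-1.6+17) for p in[(100,429),(260,390),(294,525),(147,559)]]
n=np.mean(m,0);M=R.from_quat(s["ee_rot"]).as_matrix()
print("nut",n,ang(m[0]-m[2]),ang(m[1]-m[3]),np.hypot(*(m[0]-m[2])),"nut-tcp tool",M.T[:2,:2]@(n-s["position"][:2]))
E
```

```text
lines [617.38102383  87.7366429 ] 123.61510842940335 33.55059925606409
tip [617.04990039  87.71304829] holes [617.35451697  87.7410702 ]
nut [669.20580916 117.11793486] -91.2286143784732 178.61076697406773 42.90399956115184 nut-tcp tool [1.3021673  1.08828523]
```

>>> servo_tool([
  [0,2,-0.04,0,0,0,0],
  [0,2,-0.04,0,0,0,0],
  [0,2.04,-0.04,0,0,0,0],
  [0,0,0,1.5,0,0,0],
  [0,0,0,2,0,0,0],
  [0,0,0,1.4,0,0,0],
  [0,0,0,0.5,0,0,0],
  [0,0,0,0,0,0,0],
  [0,0,0,0,0,0,0],
])

```text
clock: 7.6
position: [619.2, 87.6, 75.9]
ee_rot: [-0.246, 0.969, -0.0, 0.001]
contact_force: [0.2, -0.5, -1.0]
gripper_width: 48.9
```

```bash
python3 - <<'E'
from h import *
import pickle
d=get_image("wrist");s=read_state();pickle.dump((d,s),open("w4.pkl","wb"))
M=R.from_quat(s["ee_rot"]).as_matrix()
print(s["clock"],s["position"],s["contact_force"],np.degrees(np.arctan2(M[1,1],M[0,1])),M.T@(np.array([618.35,86.85,60])-s["position"]))
cv2.imwrite("pics/w4.png",cv2.resize(d["image"][200:360,180:340,::-1],None,fx=3.5,fy=3.5,interpolation=cv2.INTER_CUBIC))
E
```

```text
7.65 [619.25268275  87.63392384  76.12591499] [-0.70816794 -0.06166053 -1.31084083] 118.5257503237087 [ 1.19334506 -0.25000718 16.12414124]
```

View pics/w4.png

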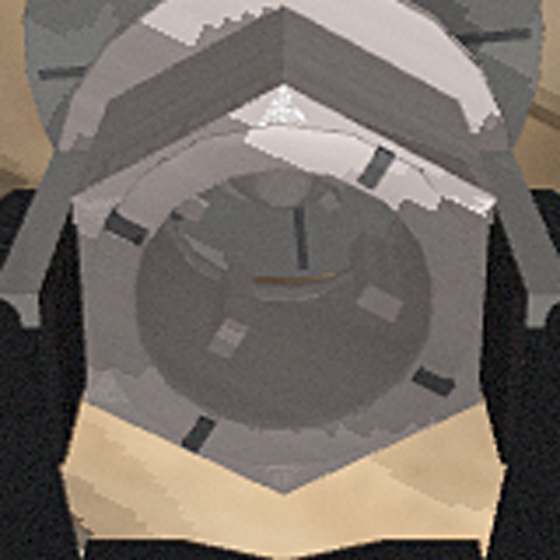

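The tip shows inside the bore, laterally centred: tip x is about 285 and bore x about 284 in the crop. I descend gently while watching the force.

>>> servo_tool([
  [0,0.1,0,0.4,0,0,0],
  [0,0,0,0.4,0,0,0],
  [0,0,0,0.4,0,0,0],
  [0,0,0,0.4,0,0,0],
  [0,0,0,0,0,0,0],
])

```text
clock: 8.15
position: [617.1, 86.7, 58.4]
ee_rot: [-0.246, 0.969, -0.0, -0.001]
contact_force: [0.1, -0.9, -1.7]
gripper_width: 48.7
```

>>> servo_tool([
  [0,0,0,0.2,0,0,0],
  [0,0,0,0.2,0,0,0],
  [0,0,0,0.2,0,0,0],
  [0,0,0,0.15,0,0,0],
  [0,0,0,0,0,0,0],
  [0,0,0,0,0,0,0],
])

```text
clock: 8.75
position: [617.7, 86.9, 51.8]
ee_rot: [-0.246, 0.969, -0.0, 0.0]
contact_force: [-0.3, 0.4, -2.7]
gripper_width: 48.6
```

>>> servo_tool([
  [0,0,0,0.1,0,0,0],
  [0,0,0,0.1,0,0,0],
  [0,0,0,0,0,0,0],
  [0,0,0,0,0,0,0],
])

```text
clock: 9.15
position: [617.8, 87.0, 50.5]
ee_rot: [-0.246, 0.969, -0.0, 0.0]
contact_force: [-1.6, -0.5, 4.3]
gripper_width: 49.0
```

It makes contact at nut centre z≈48.9 (49 expected), 35° clockwise of the gaps. I hold briefly, then back off 35°.

>>> servo_tool([
  [0,0,0,0,0,0,0],
  [0,0,0,0,0,0,0],
  [0,0,0,0,0,0,0],
  [0,0,0,0,0,0,-5],
  [0,0,0,0,0,0,-5],
  [0,0,0,0,0,0,-5],
  [0,0,0,0,0,0,-5],
  [0,0,0,0,0,0,-5],
  [0,0,0,0,0,0,-5],
  [0,0,0,0,0,0,-5],
  [0,0,0,0,0,0,0],
  [0,0,0,0,0,0,0],
])

```text
clock: 10.35
position: [617.4, 86.8, 49.1]
ee_rot: [-0.525, 0.851, 0.0, -0.0]
contact_force: [1.2, 0.2, -1.6]
gripper_width: 48.9
```

Contact is gone and the tool has sunk 1.4 mm, so the lugs are over the gaps. I lower it about 8 mm.

>>> servo_tool([
  [0,0,0,0.2,0,0,0],
  [0,0,0,0.2,0,0,0],
  [0,0,0,0.2,0,0,0],
  [0,0,0,0.2,0,0,0],
  [0,0,0,0.05,0,0,0],
  [0,0,0,0,0,0,0],
])

```text
clock: 10.95
position: [617.6, 86.9, 41.1]
ee_rot: [-0.526, 0.85, 0.0, -0.0]
contact_force: [-1.2, 0.7, -1.2]
gripper_width: 49.0
```

Now at nut centre ≈39.5. I nudge down slightly, then release, opening in stages.

>>> servo_tool([
  [0,0,0,0.05,0,0,0],
  [0,0,0,0,0,0,0],
  [0.7,0,0,-0.05,0,0,0],
  [0.8,0,0,0,0,0,0],
  [1,0,0,0,0,0,0],
  [1,0,0,0,0,0,0],
  [1,0,0,0,0,0,0],
  [1,0,0,0,0,0,0],
  [1,0,0,0,0,0,0],
])

```text
clock: 11.85
position: [617.6, 86.9, 41.3]
ee_rot: [-0.526, 0.85, -0.0, 0.0]
contact_force: [-0.8, -0.4, -0.9]
gripper_width: 85.4
```

>>> servo_tool([
  [1,0,0,-1,0,0,0],
  [1,0,0,-2,0,0,0],
  [1,0,0,-2,0,0,0],
  [1,0,0,-3,0,0,0],
  [1,0,0,-3,0,0,0],
  [1,0,0,-2,0,0,0],
  [1,0,0,0,0,0,0],
  [1,0,0,0,0,0,0],
])

```text
clock: 12.65
position: [617.4, 87.0, 171.9]
ee_rot: [-0.526, 0.85, 0.0, 0.001]
contact_force: [-0.5, -0.0, -0.0]
gripper_width: 85.3
```

```bash
python3 - <<'E'
from h import *
import pickle
w=get_image("wrist");b=get_image("side");s=read_state();pickle.dump((w,b,s),open("w5.pkl","wb"))
u,v=proj(w,[617,87,50]).astype(int);print(s["clock"],s["position"],u,v)
A=cv2.resize(w["image"][v-70:v+70,u-70:u+70,::-1],(400,400),interpolation=cv2.INTER_CUBIC)
B=cv2.resize(b["image"][130:180,240:290,::-1],(400,400),interpolation=cv2.INTER_CUBIC)
cv2.imwrite("pics/w5.png",np.hstack([A,B]))
E
```

```text
12.75 [616.80349479  86.70198527 170.18486993] 259 191
```

View pics/w5.png

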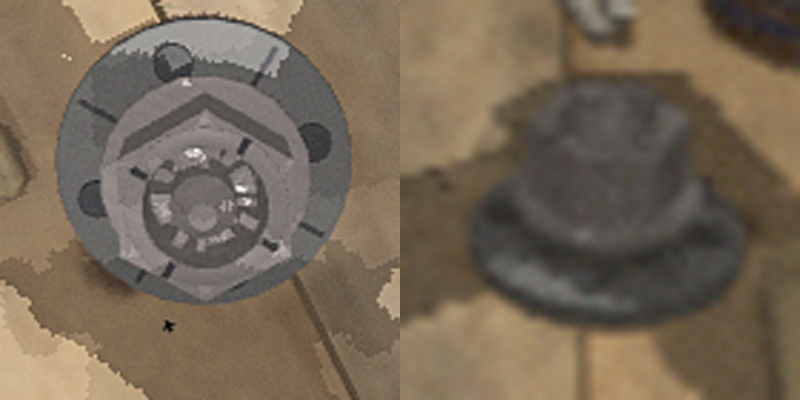

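```bash
python3 - <<'E'
from h import *
import pickle
d,b,s=pickle.load(open("w5.pkl","rb"));k=400/140
f=lambda p,z: ray(d,189+(p[0]+.5)/k-.5,121+(p[1]+.5)/k-.5,z)[:2]
ang=lambda a:np.degrees(np.arctan2(a[1],a[0]))
for z in(56,66):
    m=[f(p,z) for p in[(137,173),(245,146),(270,244),(168,270)]]
    print(z,np.mean(m,0),np.hypot(*(m[0]-m[2])),np.hypot(*(m[1]-m[3])),ang(m[0]-m[2])%90)
v=[f(p,56) for p in [(207,108),(207,300)]];print(np.hypot(*(v[0]-v[1])))
for z in(10,56,66): print(z,(proj(b,[617,87.3,z])-[240,130])*8+[400,0])
E
```

```text
56 [616.38368407  87.29053456] 43.539122214902264 43.186732269032156 34.26932640681146
66 [614.95674562  84.46088024] 41.77517444058904 41.43706125155475 34.26932640681152
57.4140769227025
10 [597.39504729 221.80020703]
56 [602.71021382 111.65754395]
66 [603.89631467  87.07876433]
```

Both views agree. The nut sits level, its marks line up with the gap lines, and the wrist measurement fits a top at z=56: corners 57.4 mm against 57.7, centre within 1 mm. The arm is clear, so I hand it in.

```bash
python3 -c "
from bench import *
print(job_done())"
```

```text
the job is handed in; nothing more can be done
None
```

The flange nut is on the stud, backed off and dropped into the gaps, and the job is handed in after about 13 s of robot time. No verdict is reported.

**What I did:** I gripped the steel flange nut across its flats and set it on the thread ends about 35° clockwise of the gaps. Contact came with its centre at about 49 mm. After holding it there, I turned it 35° anticlockwise until the contact force vanished. I then lowered it to about 39 mm, let go and lifted clear.

**Last checks:**
- **Position:** the nut's marks are within about 1° of the gap directions, and its centre is within 1 mm of the stud's axis.
- **Height:** it looks level. Its size in the wrist view fits a top at 56 mm, which means fully dropped in. The side view is coarser but agrees.
- **Plain nut:** I never touched it, and I did not measure it again at the end.

**Disagreement:** my first rough position for the stud, from the scene and side cameras, was off by up to about 27 mm. I dropped it for two wrist-camera measurements that matched each other.

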